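# Hang the clipboard with the S-hook

### The job

Take the brass S-hook off the black rail, pass its lower end through the hole of the wooden clipboard, lift the clipboard out of the rack with the hook and hang hook and clipboard together on the rail, nearly still. Move the clipboard only with the hook: do not let the gripper or arm touch it. Leave the blue card, the cup and the vase as they stand.

Things in the scene. Friction and masses are not known exactly. Their poses are not given: they have to be found in the camera images.
- frame: Fixed black steel goalpost, left or right (rack on the other side). Origin on the desk under the rail's middle; y along the rail, x across it, away from the robot at yaw 0. Rail: 12 mm round bar, axis 270 mm above the desk, between two 12 mm posts at y = +-115 mm, as high as the rail. Feet 120 x 30 x 8 mm under the posts; a flat strip 20 mm wide, 6 mm thick joins them.
- rail_mid (a point): Middle of the rail, on its axis, 270 mm above the desk.
- s_hook: Loose brass S-hook, 120 mm tall, 70 g, 6 mm round bar bent in its x-z plane. Starts hanging on the rail, within 40 mm of its middle, its x along the frame's x, z upright (balanced). Origin: centre of the upper half-circle (centre-line radius 28 mm), 19 mm below the rail's axis. Mouth faces down; at its -x end (x = -28) a 14 mm ball, underside at z = -17 mm; its +x end is the sleeve.
- grip (a point): Where to hold the S-hook: in its dark wooden sleeve, at x = 28, z = -10 mm in its frame. Sleeve: x 22 to 34, z -36 to +2 mm, 14 mm wide in y. Grip along the hook's y with the tool straight down; fingers then pass 11 mm beside the rail, on its +x side. The hook's top is 41 mm above this point.
- crook (a point): Inner top of the S-hook's upper half-circle, which rests on the rail: x = 0, z = 25 mm in the hook's frame. To unhang or hang, raise the hook 45 mm or more so that its ball passes over the rail, and move it along its x; hook and load come off on the rail's +x side.
- seat (a point): Upper side of the bar at the bottom of the lower hook, where the hung clipboard rests: x = 0, z = -83 mm in the hook's frame. Below the sleeve the bar slants to x = -16, z = -70 mm, then follows an arc of centre-line radius 16 mm about x = 0, z = -70 mm, round the bottom (underside z = -89 mm) and up to the tip.
- hook_tip (a point): Centre of the lower hook's rounded end, 6 mm thick: x = 14, z = -78 mm in the hook's frame; it points up and to +x. The lower hook beyond its bottom spans z = -89 to -75 mm, so, with z = -82 mm level with the hole's centre, it goes straight through the hole along +x.
- clipboard: Loose light-wood clipboard, 100 mm wide (y), 130 tall (z), 5 thick (x), about 120 g, white sheet on its -x face, facing the robot. Stands upright in either slot of the rack, its x along the rack's x. Origin: centre of its underside. A round 24 mm hole goes through it along x, centre 112 mm above the underside.
- hole (a point): Centre of the clipboard's hole, 18 mm below its top edge.
- hole_top (a point): Uppermost point of the hole's edge, mid thickness, 12 mm above the hole's centre; it rests on the lower hook when hung.
- card: Loose blue board with a white sheet and no hole, 100 x 130 x 5 mm like the clipboard, standing in the rack's other slot. Origin: centre of its underside. Not to be disturbed.
- rack: Fixed wooden rack, 115 mm (x) by 110 mm (y), 33 mm tall, with two slots along its y at x = -35 and +35 mm, each 7.5 mm wide and 25 mm deep (slot floor 8 mm above the desk). Origin: centre of its underside.
- vase: Loose white vase, 66 mm across, 160 mm tall, with green sprigs up to 225 mm above the desk and within 40 mm of its axis. Origin: centre of its underside. Stands between frame and rack, near to or far from the robot, the cup at the other place. Not to be disturbed.
- cup: Loose white cup, 72 mm across, 75 mm tall, on a fixed cork coaster 96 mm across and 5 mm thick. Origin: centre of its underside. Not to be disturbed.
Not all that is in view belongs to the job. There is more than one size of the s_hook; the one meant has the size given above.

How it is judged (in metres and radians):
On the way:
1. the clipboard hangs on the lower hook and has been lifted clear of the rack (distance between hole_top and seat below 0.018 m and contact force between clipboard and s_hook above 0.2 N and height (world z) of clipboard above 0.045 m and distance between crook and rail_mid above 0.15 m), for 0.2 s.
At the end, for the whole second after the job is handed in: The S-hook hangs by its upper half-circle on the rail between the posts (its inner top within 20 mm of the rail across it), the clipboard hangs by its hole on the lower hook (upper edge of the hole within 18 mm of the seat), clear of the desk, and both hang almost still (under 100 mm/s) (distance between hole_top and seat below 0.018 m and x of crook in the frame of frame between -0.02 and 0.02 m and y of crook in the frame of frame between -0.11 and 0.11 m and z of crook in the frame of frame between 0.262 and 0.29 m and height (world z) of clipboard above 0.02 m and linear speed of each of clipboard, s_hook below 0.1 m/s); the robot touches nothing.
It fails at once if the gripper or arm touches the clipboard (contact force between clipboard and the fingers above 0.5 N or contact force between clipboard and the arm above 0.5 N).
It fails at once if the blue card is moved more than 20 mm or tipped (distance of card from where it was at the start of the episode above 0.02 m or angle between card's own z axis and vertical above 0.25 rad).
It fails at once if the cup is moved more than 20 mm or tipped (distance of cup from where it was at the start of the episode above 0.02 m or angle between cup's own z axis and vertical above 0.25 rad).
It fails at once if the vase is moved more than 20 mm or tipped (distance of vase from where it was at the start of the episode above 0.02 m or angle between vase's own z axis and vertical above 0.25 rad).
It also fails if it takes over 70 s, if anything falls off the work surface, if the arm or the gripper's body presses on something with over 40 N, if the wrist force passes 120 N, or if a joint passes its speed limit or range.

### The arm

A 6-joint arm with a two-finger parallel gripper is mounted at the origin on the work surface. World frame = base frame: x ahead of the robot, y to its left, z up, the work surface at z = 0. Lengths are in mm, angles in rad, forces in N, time in s.
With the tool pointing down it reaches from about 400 to 925 mm from the base axis. Payload 12.5 kg.
Tool frame: the origin (TCP) lies on the front face of the gripper's body, between the roots of the fingers; the fingertips stand 78 mm ahead of it and the grasp point (between the pads) lies 59 mm ahead of it (env.nose_length is the distance from the TCP to the fingertips, in mm); z points along the fingers, y is the line along which they close (so a half turn about z gives the same grasp; the last joint's range is limited). The gripper opens to 95 mm and grips with 3 to 60 N. Pads are 20 mm wide; open, the fingers measure 119 mm over their backs; the gripper's body (75 mm by 180 mm) begins 59 mm behind the grasp point.
Start: joints at [1.061, 0.491, 1.559, -0, 1.092, -0.106], TCP at [245.554, 574.753, 292.261] pointing down, gripper open.
Joint ranges: [-3.1, 3.1], [-0.84, 2.19], [0.05, 2.79], [-1.13, 4.28], [0.06, 2.93], [-2.69, 2.69]. Speed limits (rad/s): [2.22, 2.22, 2.79, 3.14, 3.14, 3.14].

### API

Orientations are given as [roll, pitch, yaw] about the fixed x, y, z axes, in that order (R = Rz(yaw) Ry(pitch) Rx(roll)).
In Python, from cell import env gives the robot as it stands.
- The arm moves only by the tool jog_arm, never from a script. Its argument "motion" is a list of rows, each a list of 7 numbers: the turn, a rotation vector about the tool's x, y, z in degrees, then the shift along the tool's x, y, z in mm, then the finger opening in mm, from 0 to 95.1. In form: [[wx, wy, wz, x, y, z, hand], ...]. A call has 1 to 10 rows; each row shifts and turns the commanded pose from where the row before left it, along the tool's axes as they then stand; what a row does not reach is not made up. A row lasts 1/8 s, in which the tool goes at most 62.5 mm and 10.7 degrees, less where a joint would pass 70% of its speed; a pose out of reach is approached as far as the arm can. A call is refused whole if a number of a shift passes 62.5 or a number of a turn 10.7, either way. A call with a gripper value outside its range is refused whole. The fingers move at their own pace and stop on an object; the grip force is fixed at half the most. Time passes only in rows, so rows that do not move let the fingers close. It gives the time, the measured TCP pose, the force, the opening and the grip force at its end, in the units of the state.
- env.state(): the state, without advancing time (a new reading comes with each control period).
- env.read_camera(name): name is "side" or "top"; returns a dict with "color" (480x640x3 uint8, red, green, blue), "z_map" (480x640 float32, mm along the optical axis (not along the pixel's ray), 0 where there is no reading), "camera_matrix" (3x3 intrinsics, pixels), "k1" (the pictures are not rectified: a ray, as slopes to the right and down, at radius r is drawn at 1 + k1 r^2 times it, then the intrinsics apply), "world_to_cam" (4x4, takes a point from world to camera coordinates). Camera axes: x right, y up, looking along -z (the intrinsics and any distortion apply to the point x, -y, -z); pixel columns grow to the right and rows downward; lengths in mm; the calibration is good to about 2 mm. A picture is of the moment at which its call begins.
- env.job_done(): hands the job in; it is judged then, once.
Trained networks look in the newest picture that a camera, given by its name, has taken for a name from the list of things; names that differ only in an ending like _2 or _b are one class to them, and where a whole thing is asked for, a point or a joint stands for the part that bears it (a point fixed in the world has none). Each returns a list of dicts, best first, with "score" (0 to 1); they miss things now and then, are a little off and sometimes report something else, mostly with a low value. They report only what shows in the picture. A call takes as long as a camera call. They do not tell look-alikes from the thing itself.
- env.recognise(camera, thing): "location" ([column, row] in pixels, amid what is visible of it).
The state is a dict: "t": time; "joints": joint angles; "qvel": joint speeds; "tau": joint torques, N m; "eef_pos": TCP position; "tcp_rot": TCP orientation; "ft_force": force on the tool from outside, world axes, zero at the start; "moment": the same for the moment, N m; "opening": opening from 0.0 (shut) to 1.0 (fully open); "grip_force": force on a finger pad.
Only numpy, scipy, OpenCV 4.12 (cv2) and the standard library are available. Lean on these libraries where they do the work, as an engineer would, in place of code of your own. Each camera call takes 0.05 s, during which the arm holds its last target. There are 200 camera calls.

## Working session

There is one attempt and no reset: what is moved stays moved. The work goes in short steps, Python scripts to look and compute and a tool call to move; the robot and the scene stay as the last step left them, time stands still between calls to the robot, and variables do not carry over. Pictures are saved under pics/ and viewed, at most 10 in all, crops included, and the job is handed in when it is done.

Besides the shell and the picture viewer there is one more tool, called after ">>>" by a JSON object that holds its "op" and its "data", one argument or row to a line. jog_arm: Moves the arm, as the interface text tells. Its arguments: {"type":"object","properties":{"motion":{"type":"array"}},"required":["motion"]}

```bash
mkdir -p pics; cat > h.py <<'E'
import numpy as np, cv2
from cell import env
def cam(n,save=None):
    d=env.read_camera(n)
    if save: cv2.imwrite('pics/'+save+'.png',d['color'][:,:,::-1])
    return d
def unproj(d,u,v,z=None):
    """pixel(s) -> world; z = depth, default from z_map"""
    u=np.atleast_1d(u).astype(float);v=np.atleast_1d(v).astype(float)
    K=np.array(d['camera_matrix']);
    if z is None: z=d['z_map'][v.round().astype(int),u.round().astype(int)]
    xd=(u-K[0,2])/K[0,0];yd=(v-K[1,2])/K[1,1];x,y=xd.copy(),yd.copy()
    for _ in range(20):
        f=1+d['k1']*(x*x+y*y);x,y=xd/f,yd/f
    P=np.stack([x*z,-y*z,-z*np.ones_like(x),np.ones_like(x)])
    return (np.linalg.inv(np.array(d['world_to_cam']))@P)[:3].T
def ray(d,u,v):
    a=unproj(d,u,v,1.)[0];b=unproj(d,u,v,1001.)[0];return a,(b-a)/np.linalg.norm(b-a)
def proj(d,P):
    P=np.atleast_2d(P);c=(np.array(d['world_to_cam'])@np.c_[P,np.ones(len(P))].T)[:3]
    x=c[0]/-c[2];y=-c[1]/-c[2];f=1+d['k1']*(x*x+y*y);K=np.array(d['camera_matrix'])
    return np.c_[K[0,0]*x*f+K[0,2],K[1,1]*y*f+K[1,2]]
E
python3 - <<'E'
from h import *
np.set_printoptions(precision=1,suppress=True)
for n in('side','top'):
    d=cam(n,n+'0'); print(n,np.linalg.inv(d['world_to_cam'])[:3],d['k1'])
    for t in('s_hook','clipboard','hole','card','rack','vase','cup','frame','rail_mid','grip','crook','hook_tip'):
        r=env.recognise(n,t)
        for q in r[:3]:
            u,v=q['location'];print(n,t,round(q['score'],2),np.array([u,v]),unproj(d,u,v)[0])
s=env.state();print(s)
E
```

```text
side [[   0.9    0.3   -0.3  343.9]
 [  -0.4    0.7   -0.6 -512.6]
 [  -0.     0.7    0.8  796.7]] 0.015754526340182026
side s_hook 0.82 [441.6 362.5] [ 701.3 -237.     5.3]
side s_hook 0.68 [360.3 356.6] [ 512.6 -251.4  200.5]
side s_hook 0.47 [350.8 395.1] [ 518.5 -226.     5.9]
side clipboard 0.64 [281.4 200.9] [551.2 201.   98.2]
side hole 0.77 [278.3 202. ] [551.1 227.2  72. ]
side card 0.96 [252.4 207.9] [480.8 183.4 120.2]
side card 0.64 [373.2 344.5] [ 530.1 -253.3  226. ]
side card 0.34 [351.5 390.5] [ 523.2 -219.2    6.7]
side rack 0.97 [268.3 230.3] [514.9 211.9   7.2]
side vase 0.65 [397.8 240.7] [ 343.9 -512.6  796.7]
side vase 0.26 [250.3 205.2] [479.7 195.6 117.8]
side cup 0.63 [244.3 304.7] [400.2  27.5  16. ]
side frame 0.83 [351.8 391.5] [ 523.1 -220.7    5.6]
side frame 0.3 [251.1 207.8] [480.4 195.  110.3]
side rail_mid 0.81 [349.9 391.4] [ 520.2 -219.     5.1]
side grip 0.98 [373.3 339. ] [ 531.  -250.3  235.6]
side grip 0.93 [441.2 361.2] [ 700.8 -235.5    8. ]
side crook 0.7 [443.1 366.4] [ 702.1 -242.7   -0.6]
side hook_tip 0.82 [357.5 354.2] [ 566.7 -156.9   
[... 721 characters left out ...]
1.6    1.4]
top grip 0.83 [412.7 197.9] [ 689.6 -236.7    2.7]
top grip 0.52 [443.3 261.3] [ 505.1 -241.6  269.7]
top crook 0.72 [447.  263.6] [ 543.4 -303.8    4.8]
top crook 0.59 [413.2 197.8] [ 689.8 -237.8    2.7]
top hook_tip 0.93 [411.1 198.1] [ 690.5 -233.9   -2.3]
top hook_tip 0.82 [440.  264.1] [ 511.8 -250.1  198.1]
{'t': 1.3, 'joints': array([ 1.1,  0.5,  1.6, -0. ,  1.1, -0.1]), 'qvel': array([ 0.,  0.,  0.,  0., -0.,  0.]), 'tau': array([  0. , -61.2, -25.8,   0.1,   0. ,  -0. ]), 'eef_pos': array([245.6, 574.7, 292.2]), 'tcp_rot': array([3.1, 0. , 2.7]), 'ft_force': array([-0.1,  0.5, -0.4]), 'moment': array([-0.1,  0. ,  0. ]), 'grip_force': 0.0, 'opening': 1.0001979915866694}
```

View pics/side0.png

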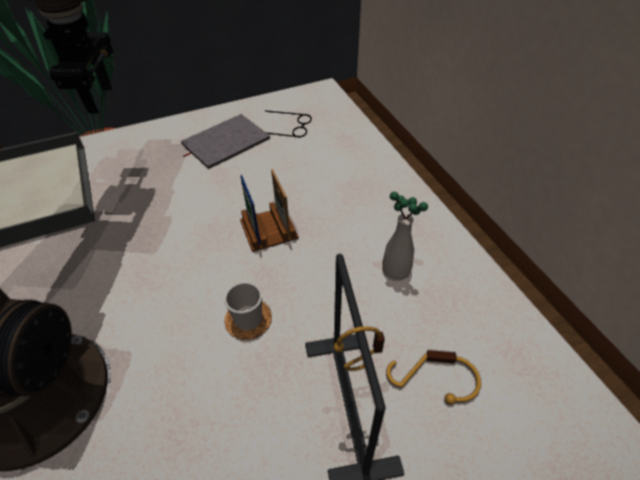

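View pics/top0.png

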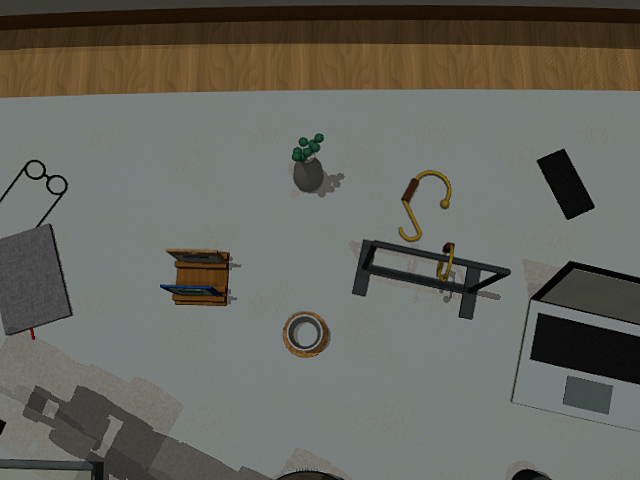

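The side view shows the frame on the right with the hung hook on its rail around (350-380, 335-360), and a look-alike lying on the desk at (440, 375). The rack is at (268, 230) with the blue card in the near slot and the wooden clipboard in the far one at (281, 201). The top view puts the vase far away at (307, 165), the cup near at (306, 333) and the hung hook at (445, 262). Next I fit the geometry from the depth maps.

```bash
cat > fit.py <<'E'
from h import *
np.set_printoptions(precision=1,suppress=True)
vv,uu=np.mgrid[0:480,0:640]
for n in('side','top'):
    d=cam(n); ok=d['z_map']>0
    P=np.zeros((480,640,3)); P[ok]=unproj(d,uu[ok],vv[ok]); C=d['color'].astype(int)
    hsv=cv2.cvtColor(d['color'],cv2.COLOR_RGB2HSV)
    X,Y,Z=P[...,0],P[...,1],P[...,2]
    gray=(hsv[...,1]<90)
    def rep(name,m):
        p=P[m]
        if len(p)<5: print(n,name,len(p));return
        c=np.median(p,0); w,V=np.linalg.eigh(np.cov((p[:,:2]-c[:2]).T)); a=V[:,1]*np.sign(V[1,1])
        t=(p[:,:2]-c[:2])@a; lo,hi=np.percentile(t,[1,99]); off=np.median((p[:,:2]-c[:2])@[-a[1],a[0]])
        print(n,name,len(p),'med',c,'yaw',np.degrees(np.arctan2(-a[0],a[1])).round(1),'ends',c[:2]+lo*a,c[:2]+hi*a,'z',np.percentile(p[:,2],[2,50,98]))
    reg=ok&(X>430)&(X<620)&(Y>-420)&(Y<-110)
    brass=(hsv[...,0]<30)&(hsv[...,1]>110)
    rep('rail',reg&(Z>258)&(Z<285)&~brass&gray)
    rep('hooktop',reg&(Z>150)&brass)
    rep('hookTop',reg&(Z>285)&brass)
    rep('strip/feet',reg&(Z>3)&(Z<14)&(C.sum(2)<200))
    r=ok&(X>400)&(X<640)&(Y>120)&(Y<320)
    rep('racktop',r&(Z>28)&(Z<37))
    rep('clip',r&(Z>45)&(Z<145)&(X>530)&(X<575))
    rep('cliptop',r&(Z>130)&(Z<145)&(X>530)&(X<575))
    rep('card',r&(Z>45)&(Z<145)&(X>455)&(X<505))
    rep('cardtop',r&(Z>130)&(Z<145)&(X>455)&(X<505))
    I=cv2.resize(d['color'][(150,200)[n=='top']:(270,330)[n=='top'],(210,140)[n=='top']:(330,260)[n=='top'],::-1],None,fx=4,fy=4,interpolation=cv2.INTER_CUBIC)
    J=cv2.resize(d['color'][(240,220)[n=='top']:(480,330)[n=='top'],(300,340)[n=='top']:(420,520)[n=='top'],::-1],None,fx=2.4 if n=='side' else 2.6,fy=2.4 if n=='side' else 2.6)
    cv2.imwrite(f'pics/c_{n}.png',I);cv2.imwrite(f'pics/d_{n}.png',J)
a=cv2.imread('pics/c_side.png');b=cv2.imread('pics/d_side.png');H=576
o=np.zeros((H,a.shape[1]+b.shape[1],3),np.uint8);o[:a.shape[0],:a.shape[1]]=a;o[:b.shape[0],a.shape[1]:]=b[:H];cv2.imwrite('pics/m1.png',o)
E
python3 fit.py
```

```text
side rail 1494 med [ 504.1 -264.6  274.8] yaw -13.1 ends [ 483.5 -353.1] [ 536.6 -125.2] z [266.  274.8 277.6]
side hooktop 515 med [ 506.4 -251.2  249.7] yaw 74.4 ends [ 537.5 -259.8] [ 475.7 -242.6] z [168.5 249.7 281.7]
side hookTop 0
side strip/feet 2726 med [ 507.1 -294.2    7.1] yaw -10.1 ends [ 494.6 -364.8] [ 539.1 -114.9] z [ 3.6  7.1 10.5]
side racktop 562 med [497.  202.9  33.6] yaw 61.9 ends [564.  167.1] [449.7 228.2] z [29.  33.6 36.3]
side clip 466 med [550.8 207.6 102. ] yaw -1.6 ends [549.7 167.4] [552.5 267.6] z [ 48.1 102.  140.1]
side cliptop 108 med [552.6 215.5 138.2] yaw -2.5 ends [550.5 168. ] [554.8 266.2] z [130.9 138.2 141. ]
side card 345 med [481.  209.1 108.3] yaw -1.4 ends [480.1 175.7] [482.6 275. ] z [ 48.1 108.3 139.9]
side cardtop 95 med [483.1 221.1 138.1] yaw -2.3 ends [481.2 176.2] [485.2 273. ] z [130.8 138.1 140.1]
top rail 952 med [ 511.8 -235.2  274.9] yaw -12.7 ends [ 485.6 -351.5] [ 537.  -123.2] z [268.5 274.9 279.1]
top hooktop 278 med [ 508.6 -251.2  252.1] yaw 78.4 ends [ 539.7 -257.5] [ 475.4 -244.3] z [169.9 252.1 282.9]
top hookTop 0
top strip/feet 1880 med [ 509.2 -248.     7.5] yaw -14.2 ends [ 480.4 -362.2] [ 543.2 -113.5] z [ 3.4  7.5 12.9]
top racktop 699 med [497.3 210.4  32.8] yaw 67.4 ends [568.5 180.8] [456.1 227.5] z [28.5 32.8 36.6]
top clip 530 med [552.5 215.7 104.9] yaw -2.4 ends [550.4 165.9] [554.5 264. ] z [ 48.4 104.9 141.3]
top cliptop 154 med [554.2 219.8 137.7] yaw -2.9 ends [551.5 166.4] [556.4 263.5] z [131.1 137.7 142.2]
top card 420 med [482.4 221.1 117.3] yaw -1.9 ends [480.9 174.7] [484.1 272.5] z [ 48.1 117.3 141.1]
top cardtop 155 med [484.5 223.5 137.5] yaw -2.0 ends [482.8 174.9] [486.2 272.5] z [130.7 137.5 141.9]
```

View pics/m1.png

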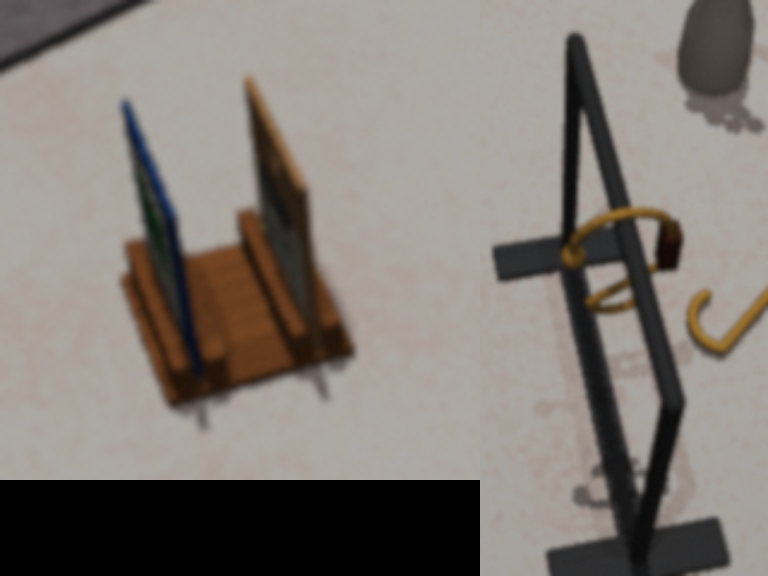

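The crops show the hung hook with its ball on the near side of the rail and its dark sleeve on the far side, plus both boards upright in the rack. My estimates are:
- **Frame:** yaw about -13°, rail_mid about (511, -238).
- **Grip point:** about (534.5, -257, 241), which fits the hook's extents.
- **Hole:** about (553, 216, 120), rack yaw about -2.3°.

Next I plan the approach.

```bash
cat > go.py <<'E'
import sys; from h import *
from scipy.spatial.transform import Rotation as R
np.set_printoptions(precision=2,suppress=True)
s=env.state(); Rm=R.from_euler('xyz',s['tcp_rot']).as_matrix()
print('t',round(s['t'],2),'pos',s['eef_pos'],'rpy',np.degrees(s['tcp_rot']),'j',s['joints'],'F',s['ft_force'],'open',s['opening']*95.1,s['grip_force'])
a=list(map(float,sys.argv[1:]))
p=s['eef_pos']
if a:
    Rt=R.from_euler('xyz',[180,0,a[0]],degrees=True).as_matrix()
    print('turn',np.degrees(R.from_matrix(Rm.T@Rt).as_rotvec()))
    for q in np.reshape(a[1:],(-1,3)):
        dt=Rt.T@(q-p); print('to',q,'shift after turn',dt,'norm',np.linalg.norm(dt).round(1)); p=q
E
python3 go.py 166.8 246 575 420 534.5 -257.4 420 534.5 -257.4 300
```

```text
t 1.4 pos [245.56 574.74 292.27] rpy [179.99  -0.   156.86] j [ 1.06  0.49  1.56  0.    1.09 -0.11] F [ 0.59 -0.27  0.41] open 95.16393047326548 0.0
turn [ 0.01 -0.   -9.94]
to [246. 575. 420.] shift after turn [  -0.37    0.36 -127.73] norm 127.7
to [ 534.5 -257.4  420. ] shift after turn [-470.96 -744.53   -0.  ] norm 881.0
to [ 534.5 -257.4  300. ] shift after turn [  0.  -0. 120.] norm 120.0
```

>>> {"op": "jog_arm", "data": {
  "motion": [
    [0,0,-9.9,0,0,0,60],
    [0,0,0,0,0,-45,60],
    [0,0,0,0,0,-45,60],
    [0,0,0,0,0,-38,60],
    [0,0,0,-26,-41,0,60],
    [0,0,0,-26,-41,0,60],
    [0,0,0,-26,-41,0,60],
    [0,0,0,-26,-41,0,60],
    [0,0,0,-26,-41,0,60],
    [0,0,0,-26,-41,0,60]
  ]
}}

```text
t: 2.65
eef_pos: [341.3, 298.1, 420.4]
tcp_rot: [3.141, 0.0, 2.911]
ft_force: [1.7, -0.2, 0.4]
opening: 0.631
grip_force: 0.0
```

>>> {"op": "jog_arm", "data": {
  "motion": [
    [0,0,0,-26,-41,0,60],
    [0,0,0,-26,-41,0,60],
    [0,0,0,-26,-41,0,60],
    [0,0,0,-26,-41,0,60],
    [0,0,0,-26,-41,0,60],
    [0,0,0,-26,-41,0,60],
    [0,0,0,-26,-41,0,60],
    [0,0,0,-26,-41,0,60],
    [0,0,0,-26,-41,0,60],
    [0,0,0,-26,-41,0,60]
  ]
}}

```text
t: 3.9
eef_pos: [500.6, -160.7, 420.4]
tcp_rot: [3.142, 0.0, 2.91]
ft_force: [0.0, 0.3, -0.2]
opening: 0.629
grip_force: 0.0
```

```bash
python3 go.py 166.8 534.5 -257.4 400 534.5 -257.4 300
```

```text
t 3.9 pos [ 500.56 -160.72  420.36] rpy [179.99   0.02 166.75] j [-0.44  0.24  1.61  0.    1.3  -1.78] F [ 0.01  0.3  -0.24] open 59.802325537528255 0.0
turn [ 0.01  0.02 -0.05]
to [ 534.5 -257.4  400. ] shift after turn [-55.12 -86.37  20.36] norm 104.5
to [ 534.5 -257.4  300. ] shift after turn [  0.  -0. 100.] norm 100.0
```

>>> {"op": "jog_arm", "data": {
  "motion": [
    [0,0,0,-27,-43,0,60],
    [0,0,0,-28,-43.4,0,60],
    [0,0,0,0,0,30,60],
    [0,0,0,0,0,30,60],
    [0,0,0,0,0,0,60]
  ]
}}

```text
t: 4.53
eef_pos: [533.7, -255.7, 358.6]
tcp_rot: [3.14, -0.004, 2.91]
ft_force: [0.4, -0.3, 0.6]
opening: 0.63
grip_force: 0.0
```

```bash
python3 - <<'E'
from h import *
a=cam('side')['color'];b=cam('top')['color']
A=cv2.resize(a[220:400,290:430],None,fx=3,fy=3);B=cv2.resize(b[200:320,380:500],None,fx=3,fy=3)
o=np.zeros((540,780,3),np.uint8);o[:,:420]=A;o[:360,420:]=B
cv2.imwrite('pics/m2.png',o[:,:,::-1])
E
python3 go.py 166.8 534.5 -257.4 300
```

```text
t 4.62 pos [ 534.28 -255.86  361.21] rpy [-179.99    0.04  166.77] j [-0.56  0.38  1.55  0.    1.21 -1.9 ] F [0.18 0.42 0.17] open 60.05119560960894 0.0
turn [-0.01  0.04 -0.03]
to [ 534.5 -257.4  300. ] shift after turn [-0.56 -1.45 61.21] norm 61.2
```

View pics/m2.png

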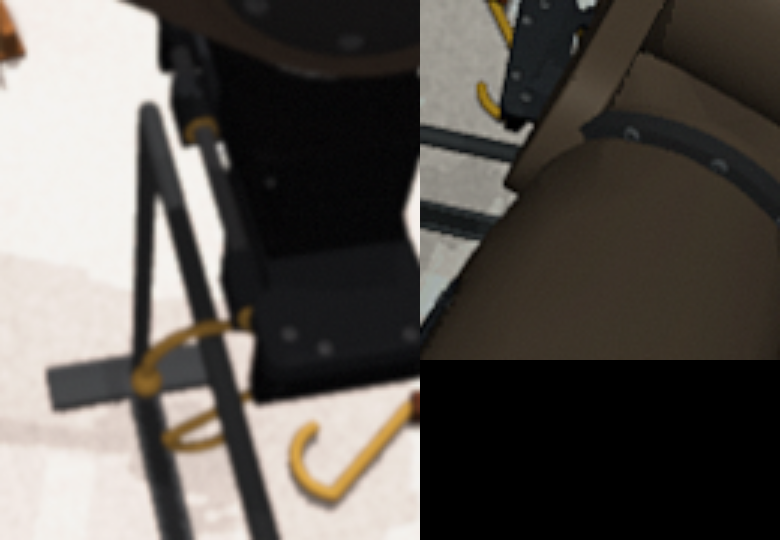

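The side crop shows the near finger in line with the hook's sleeve, on the far side of the rail, with the hook undisturbed. The top crop is blocked by the arm. I'll descend and grip.

>>> {"op": "jog_arm", "data": {
  "motion": [
    [0,0,0,-0.5,-1.5,15,60],
    [0,0,0,0,0,20,60],
    [0,0,0,0,0,15,60],
    [0,0,0,0,0,11,60],
    [0,0,0,0,0,0,60]
  ]
}}

```text
t: 5.25
eef_pos: [534.2, -257.3, 298.6]
tcp_rot: [3.141, -0.001, 2.911]
ft_force: [0.5, -0.6, 0.0]
opening: 0.632
grip_force: 0.0
```

>>> {"op": "jog_arm", "data": {
  "motion": [
    [0,0,0,0,0,0,30],
    [0,0,0,0,0,0,20],
    [0,0,0,0,0,0,10],
    [0,0,0,0,0,0,5],
    [0,0,0,0,0,0,0],
    [0,0,0,0,0,0,0]
  ]
}}

```text
t: 6.0
eef_pos: [534.2, -257.4, 299.2]
tcp_rot: [3.142, 0.0, 2.911]
ft_force: [-0.4, -0.3, -0.7]
opening: 0.145
grip_force: 30.0
```

>>> {"op": "jog_arm", "data": {
  "motion": [
    [0,0,0,0,0,-10,0],
    [0,0,0,0,0,-20,0],
    [0,0,0,0,0,-20,0],
    [0,0,0,0,0,-15,0],
    [0,0,0,-20,0,0,0],
    [0,0,0,-30,0,0,0],
    [0,0,0,-30,0,0,0],
    [0,0,0,-10,0,0,0],
    [0,0,0,0,0,0,0]
  ]
}}

```text
t: 7.12
eef_pos: [621.7, -277.9, 363.9]
tcp_rot: [3.141, -0.001, 2.911]
ft_force: [-0.6, -0.3, -1.3]
opening: 0.146
grip_force: 30.0
```

```bash
python3 go.py 177.7 560 -140 360 560 190 360
```

```text
t 7.12 pos [ 621.7  -277.88  363.86] rpy [179.98  -0.05 166.78] j [-0.52  0.52  1.31  0.    1.31 -1.86] F [-0.57 -0.31 -1.32] open 13.855965119804198 29.999766647815704
turn [  0.02  -0.04 -10.92]
to [ 560. -140.  360.] shift after turn [ 67.18 135.29   3.86] norm 151.1
to [560. 190. 360.] shift after turn [ 13.24 329.73   0.  ] norm 330.0
```

>>> {"op": "jog_arm", "data": {
  "motion": [
    [0,0,0,0,0,-35,0],
    [0,0,0,0,0,-35,0],
    [0,0,-5.5,0,0,0,0],
    [0,0,-5.4,0,0,0,0],
    [0,0,0,20,35,0,0],
    [0,0,0,25,50,0,0],
    [0,0,0,25,50,0,0],
    [0,0,0,8,55,0,0],
    [0,0,0,2,55,0,0],
    [0,0,0,2,55,0,0]
  ]
}}

```text
t: 8.38
eef_pos: [550.6, 26.6, 434.9]
tcp_rot: [3.142, 0.001, 3.1]
ft_force: [1.1, 0.4, -0.7]
opening: 0.147
grip_force: 30.0
```

>>> {"op": "jog_arm", "data": {
  "motion": [
    [0,0,0,2,55,0,0],
    [0,0,0,2,50,0,0],
    [0,0,0,2,45,0,0],
    [0,0,0,0,25,0,0],
    [0,0,0,0,0,20,0],
    [0,0,0,0,0,30,0],
    [0,0,0,0,0,30,0],
    [0,0,0,0,0,20,0],
    [0,0,0,0,0,0,0]
  ]
}}

```text
t: 9.5
eef_pos: [552.3, 199.7, 333.6]
tcp_rot: [-3.141, -0.002, 3.101]
ft_force: [-0.2, -0.2, -0.5]
opening: 0.142
grip_force: 30.0
```

```bash
python3 go.py 177.7 554 216 330 554 216 250; python3 - <<'E'
from h import *
a=cam('side','s1')['color'];b=cam('top','t1')['color']
A=cv2.resize(a[100:280,190:320],None,fx=3,fy=3);B=cv2.resize(b[180:330,120:250],None,fx=3,fy=3)
o=np.zeros((540,780,3),np.uint8);o[:,:390]=A;o[:450,390:]=B
cv2.imwrite('pics/m3.png',o[:,:,::-1])
E
```

```text
t 9.5 pos [552.27 199.75 333.59] rpy [-179.97   -0.12  177.65] j [ 0.23  0.4   1.6   0.    1.15 -1.3 ] F [-0.22 -0.15 -0.46] open 13.541812757103676 29.999947249889374
turn [-0.03 -0.12 -0.05]
to [554. 216. 330.] shift after turn [-1.07 16.31  3.59] norm 16.7
to [554. 216. 250.] shift after turn [ 0. -0. 80.] norm 80.0
```

View pics/m3.png

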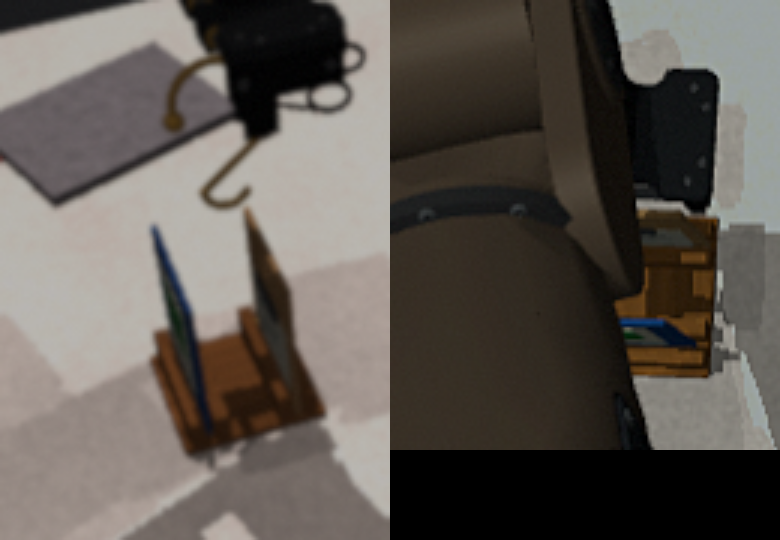

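The side crop shows the hook held upright, with its lower tip above the gap just to the robot's side of the wooden board. The top view is mostly blocked by the arm. I'll check the predicted hook and board points against the side picture.

```bash
cat > ov.py <<'E'
from h import *
import sys
np.set_printoptions(precision=1,suppress=True)
def hookpts():
    a=np.radians(np.arange(180,-1,-6)); up=np.c_[28*np.cos(a),28*np.sin(a)]
    b=np.radians(np.arange(180,331,6)); lo=np.c_[16*np.cos(b),-70+16*np.sin(b)]
    return np.r_[[[-28,-10]],up,[[28,-36]],lo]
s=env.state(); yaw=s['tcp_rot'][2]+np.pi
g=s['eef_pos']-[0,0,59.]; ex=np.array([np.cos(yaw),np.sin(yaw),0])
H=np.array([g+(x-28)*ex+np.array([0,0,z+10.8]) for x,z in hookpts()])
B=np.array([553,216,8.]); y=np.radians(-2.3); by=np.array([-np.sin(y),np.cos(y),0]); bx=np.array([np.cos(y),np.sin(y),0])
th=np.linspace(0,2*np.pi,40)
hole=np.array([B-2.5*bx+12*np.cos(t)*by+np.array([0,0,112+12*np.sin(t)]) for t in th])
top=np.array([B+k*2.5*bx+j*50*by+np.array([0,0,130]) for k,j in((-1,-1),(-1,1),(1,1),(1,-1),(-1,-1))])
d=cam('side'); f=5; x0,y0,x1,y1=210,120,320,240
if len(sys.argv)>2: x0,y0,x1,y1=map(int,sys.argv[2:])
I=cv2.resize(d['color'][y0:y1,x0:x1,::-1],None,fx=f,fy=f,interpolation=cv2.INTER_CUBIC)
I=cv2.convertScaleAbs(I,alpha=1.6)
for P,c in((H,(255,255,0)),(hole,(0,0,255)),(top,(0,255,0))):
    q=proj(d,P); cv2.polylines(I,[((q-[x0,y0]+.5)*f).round().astype(int)],False,c,1)
cv2.imwrite(f'pics/{sys.argv[1]}.png',I)
hp=proj(d,H); print('tip pred',H[-1],hp[-1],'ball pred',H[0],hp[0]); print([ (q['location'],round(q['score'],2)) for q in env.recognise('side','hook_tip')[:2]])
E
python3 ov.py m4
```

```text
tip pred [538.9 200.6 209.2] [271.7 162.9] ball pred [497.1 202.3 277.2] [247.4 139.8]
[([444.3, 359.8], 0.93), ([245.3, 131.2], 0.77)]
```

View pics/m4.png

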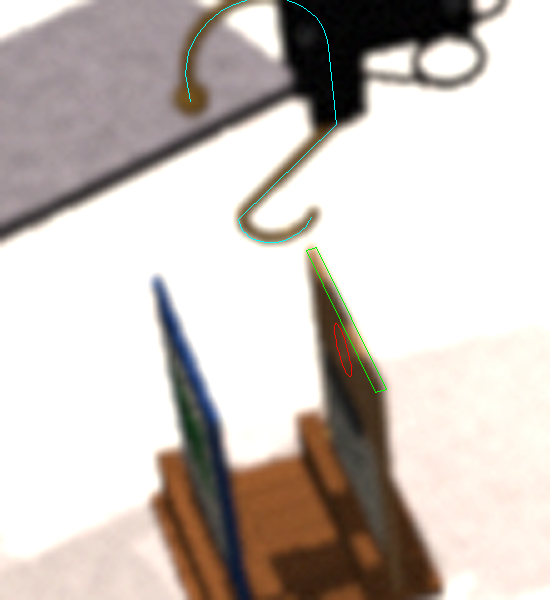

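The overlay puts the hook (cyan) within about 1 px of the image, and the board top (green) fits. I'll go down to the insertion height on the robot's side of the board.

>>> {"op": "jog_arm", "data": {
  "motion": [
    [0,0,0,1.4,8,0,0],
    [0,0,0,0,8.3,0,0],
    [0,0,0,0,0,15,0],
    [0,0,0,0,0,20,0],
    [0,0,0,0,0,20,0],
    [0,0,0,0,0,18,0],
    [0,0,0,0,0,11.6,0],
    [0,0,0,0,0,0,0],
    [0,0,0,0,0,0,0]
  ]
}}

```text
t: 10.82
eef_pos: [552.7, 216.7, 250.0]
tcp_rot: [3.141, 0.001, 3.101]
ft_force: [-0.3, -0.2, -0.2]
opening: 0.144
grip_force: 30.0
```

```bash
python3 go.py 177.7 552 216 249; python3 ov.py m5 220 120 320 240
```

```text
t 10.82 pos [552.7  216.66 250.03] rpy [179.98   0.04 177.67] j [ 0.26  0.49  1.69  0.    0.96 -1.27] F [-0.3  -0.19 -0.18] open 13.64754104227358 29.999870359897614
turn [ 0.02  0.04 -0.03]
to [552. 216. 249.] shift after turn [ 0.68 -0.69  1.03] norm 1.4
tip pred [538.6 217.2 123.8] [272.6 189.3] ball pred [496.8 218.9 191.8] [250.2 169.7]
[([252.7, 170.9], 0.8), ([445.7, 360.3], 0.67)]
```

View pics/m5.png

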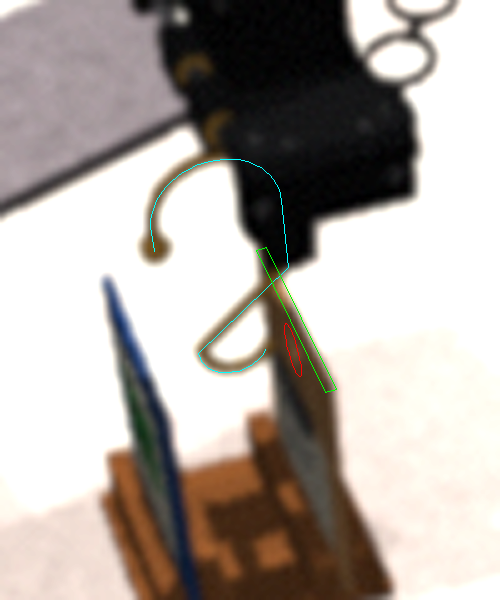

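The side view shows the lower hook beside the board at hole height, tip at about (272, 189), with the card clear. I'll insert it along the hook's +x.

>>> {"op": "jog_arm", "data": {
  "motion": [
    [0,0,0,0,-1,0.5,0],
    [0,0,0,-4,0,0,0],
    [0,0,0,-5,0,0,0],
    [0,0,0,-5,0,0,0],
    [0,0,0,0,0,0,0]
  ]
}}

```text
t: 11.55
eef_pos: [566.8, 214.9, 249.0]
tcp_rot: [3.142, 0.0, 3.101]
ft_force: [0.1, -0.0, -0.7]
opening: 0.147
grip_force: 30.0
```

>>> {"op": "jog_arm", "data": {
  "motion": [
    [0,0,0,-4,0,0,0],
    [0,0,0,-4,0,0,0],
    [0,0,0,-3.5,0,0,0],
    [0,0,0,0,0,0,0]
  ]
}}

```text
t: 12.05
eef_pos: [578.2, 214.5, 249.1]
tcp_rot: [3.141, 0.0, 3.101]
ft_force: [-0.4, -0.3, -1.5]
opening: 0.146
grip_force: 30.0
```

```bash
python3 go.py; python3 ov.py m6 220 120 320 240
```

```text
t 12.05 pos [578.17 214.5  249.07] rpy [179.99   0.   177.65] j [ 0.25  0.52  1.63  0.    0.99 -1.28] F [-0.45 -0.26 -1.5 ] open 13.887546459753002 30.000019669532776
tip pred [564.  215.1 122.9] [283.8 187.1] ball pred [522.2 216.8 190.9] [262.3 167.5]
[([265.3, 166.7], 0.73)]
```

View pics/m6.png

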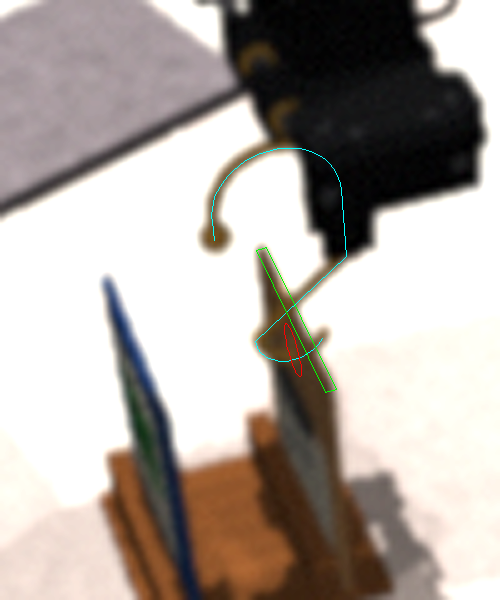

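The hook passes through the hole and the board is still upright in place. I'll lift gently.

>>> {"op": "jog_arm", "data": {
  "motion": [
    [0,0,0,0,0,-5,0],
    [0,0,0,0,0,-5,0],
    [0,0,0,0,0,-5,0],
    [0,0,0,0,0,-5,0],
    [0,0,0,0,0,-5,0],
    [0,0,0,0,0,-5,0],
    [0,0,0,0,0,0,0]
  ]
}}

```text
t: 13.02
eef_pos: [578.0, 214.6, 279.5]
tcp_rot: [3.141, 0.001, 3.101]
ft_force: [-0.6, 0.4, -2.0]
opening: 0.149
grip_force: 30.0
```

```bash
python3 go.py; python3 ov.py m7 220 120 320 240
```

```text
t 13.03 pos [578.03 214.58 279.54] rpy [179.99   0.04 177.67] j [ 0.25  0.49  1.6   0.    1.05 -1.28] F [-0.61  0.37 -2.04] open 14.181046538488593 29.999620020389557
tip pred [563.9 215.2 153.3] [282.8 176.5] ball pred [522.1 216.9 221.3] [260.7 155.7]
[([444.6, 363.7], 0.97), ([352.9, 387.8], 0.71)]
```

View pics/m7.png

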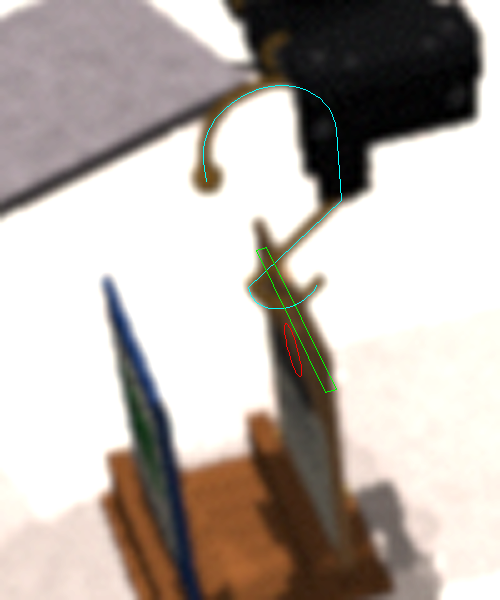

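The board is hanging on the hook and rising cleanly, with its top about 20 mm above where it started. I'll keep lifting.

>>> {"op": "jog_arm", "data": {
  "motion": [
    [0,0,0,0,0,-6,0],
    [0,0,0,0,0,-8,0],
    [0,0,0,0,0,-10,0],
    [0,0,0,0,0,-15,0],
    [0,0,0,0,0,-20,0],
    [0,0,0,0,0,-25,0],
    [0,0,0,0,0,-25,0],
    [0,0,0,0,0,-25,0],
    [0,0,0,0,0,-16,0],
    [0,0,0,0,0,-10,0]
  ]
}}

```text
t: 14.38
eef_pos: [577.8, 214.5, 440.2]
tcp_rot: [3.141, 0.001, 3.101]
ft_force: [0.4, 0.3, -1.7]
opening: 0.144
grip_force: 30.0
```

```bash
python3 go.py 177.7 580 60 440 640 -60 440 640 -160 440 ; python3 ov.py m8 200 40 320 220
```

```text
t 14.38 pos [577.84 214.53 440.19] rpy [179.98   0.05 177.67] j [ 0.25  0.37  1.36  0.    1.41 -1.28] F [ 0.43  0.28 -1.71] open 13.729029663377993 29.999675452709198
turn [ 0.02  0.05 -0.03]
to [580.  60. 440.] shift after turn [  -8.36 -154.32    0.19] norm 154.5
to [640. -60. 440.] shift after turn [ -64.77 -117.5    -0.  ] norm 134.2
to [ 640. -160.  440.] shift after turn [ -4.01 -99.92  -0.  ] norm 100.0
tip pred [563.7 215.1 314. ] [276.6 111.2] ball pred [521.9 216.8 382. ] [250.6  82.2]
[([443.1, 360.5], 0.96), ([253.8, 81.6], 0.7)]
```

View pics/m8.png

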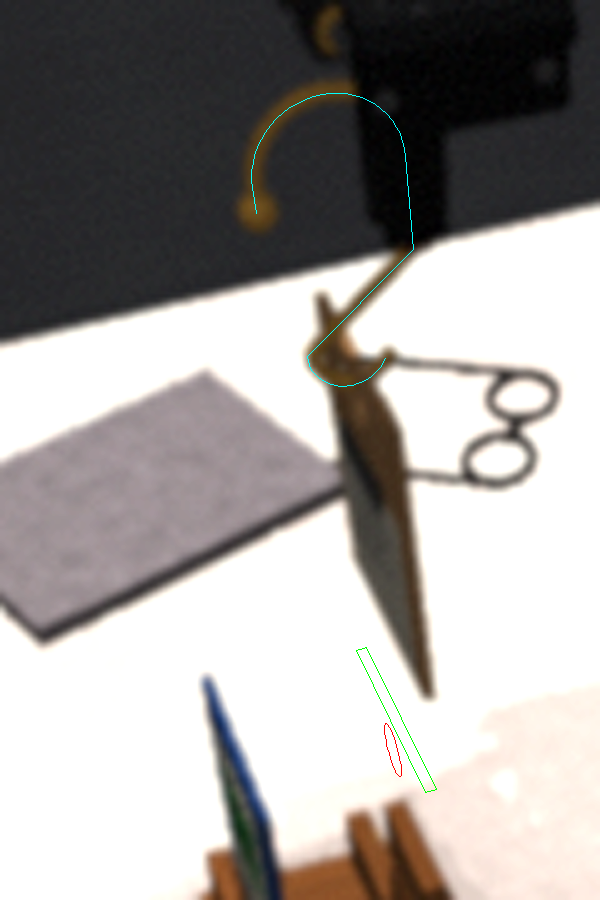

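The clipboard is clear of the rack and hanging plumb on the hook, and the card is undisturbed. That was my tenth and last picture, so from here I check by numbers. I'll carry it round to the rail's +x side.

>>> {"op": "jog_arm", "data": {
  "motion": [
    [0,0,0,0,-8,0,0],
    [0,0,0,-1,-16,0,0],
    [0,0,0,-2,-24,0,0],
    [0,0,0,-2,-30,0,0],
    [0,0,0,-3,-32,0,0],
    [0,0,0,-5,-32,0,0],
    [0,0,0,-9,-30,0,0],
    [0,0,0,-12,-28,0,0],
    [0,0,0,-13,-28,0,0],
    [0,0,0,-13,-28,0,0]
  ]
}}

```text
t: 15.72
eef_pos: [627.4, -45.8, 438.7]
tcp_rot: [3.142, -0.001, 3.1]
ft_force: [0.7, 0.5, -1.5]
opening: 0.146
grip_force: 30.0
```

>>> {"op": "jog_arm", "data": {
  "motion": [
    [0,0,0,-10,-28,0,0],
    [0,0,0,-6,-28,0,0],
    [0,0,0,-3,-28,0,0],
    [0,0,0,-1,-25,0,0],
    [0,0,0,0,-20,0,0],
    [0,0,0,0,-12,0,0],
    [0,0,0,0,-6,0,0],
    [0,0,0,0,0,0,0]
  ]
}}

```text
t: 16.73
eef_pos: [641.4, -191.3, 439.1]
tcp_rot: [3.141, 0.0, 3.101]
ft_force: [-0.5, -0.2, -2.1]
opening: 0.145
grip_force: 30.0
```

```bash
python3 go.py 166.8 606.4 -260.4 440 606.4 -260.4 358 537.5 -244.4 358 537.5 -244.4 298
```

```text
t 16.73 pos [ 641.44 -191.3   439.13] rpy [179.99   0.   177.67] j [-0.39  0.46  1.22  0.    1.46 -1.92] F [-0.47 -0.24 -2.09] open 13.795011913327974 29.99956101179123
turn [ 0.01  0.   10.87]
to [ 606.4 -260.4  440. ] shift after turn [ 18.33 -75.27  -0.87] norm 77.5
to [ 606.4 -260.4  358. ] shift after turn [ 0. -0. 82.] norm 82.0
to [ 537.5 -244.4  358. ] shift after turn [70.73 -0.16 -0.  ] norm 70.7
to [ 537.5 -244.4  298. ] shift after turn [ 0. -0. 60.] norm 60.0
```

>>> {"op": "jog_arm", "data": {
  "motion": [
    [0,0,3,0,0,0,0],
    [0,0,4,0,0,0,0],
    [0,0,3.9,0,0,0,0],
    [0,0,0,0,-10,0,0],
    [0,0,0,3,-20,0,0],
    [0,0,0,5,-20,0,0],
    [0,0,0,5,-15,0,0],
    [0,0,0,5,-10,0,0],
    [0,0,0,0,0,0,0]
  ]
}}

```text
t: 17.85
eef_pos: [606.2, -261.0, 439.3]
tcp_rot: [3.141, 0.0, 2.91]
ft_force: [0.6, 0.7, -2.4]
opening: 0.147
grip_force: 30.0
```

>>> {"op": "jog_arm", "data": {
  "motion": [
    [0,0,0,0,0,8,0],
    [0,0,0,0,0,15,0],
    [0,0,0,0,0,20,0],
    [0,0,0,0,0,20,0],
    [0,0,0,0,0,12,0],
    [0,0,0,0,0,6,0],
    [0,0,0,0,0,0,0],
    [0,0,0,0,0,0,0]
  ]
}}

```text
t: 18.85
eef_pos: [606.9, -260.3, 358.8]
tcp_rot: [-3.141, 0.001, 2.911]
ft_force: [0.6, -0.3, -2.2]
opening: 0.144
grip_force: 30.0
```

```bash
python3 go.py 166.8 606.4 -260.4 358 537.5 -244.4 358 537.5 -244.4 298
python3 - <<'E'
from h import *
# where are hook brass points & rail, in frame axes about rail_mid
np.set_printoptions(precision=1,suppress=True)
d=cam('side');vv,uu=np.mgrid[0:480,0:640];ok=d['z_map']>0
P=unproj(d,uu[ok],vv[ok]);hsv=cv2.cvtColor(d['color'],cv2.COLOR_RGB2HSV)[ok]
ex=np.array([.974,-.228,0]);ey=np.array([.228,.974,0]);Q=np.c_[(P-[511,-238,0])@ex,(P-[511,-238,0])@ey,P[:,2]]
reg=(abs(Q[:,0])<130)&(abs(Q[:,1])<105)
m=reg&(hsv[:,0]<30)&(hsv[:,1]>110)&(Q[:,2]>200)
print('brass',m.sum(),np.percentile(Q[m],[1,50,99],axis=0))
m=reg&(hsv[:,1]<90)&(Q[:,2]>262)&(Q[:,2]<282)&(abs(Q[:,0])<15);print('rail',m.sum(),np.percentile(Q[m],[1,50,99],axis=0))
E
```

```text
t 18.85 pos [ 606.89 -260.31  358.77] rpy [-179.99    0.06  166.77] j [-0.51  0.49  1.38  0.    1.27 -1.85] F [ 0.59 -0.25 -2.18] open 13.694826039865557 29.999563694000244
turn [-0.01  0.06 -0.03]
to [ 606.4 -260.4  358. ] shift after turn [ 0.46 -0.2   0.77] norm 0.9
to [ 537.5 -244.4  358. ] shift after turn [70.73 -0.16 -0.  ] norm 70.7
to [ 537.5 -244.4  298. ] shift after turn [ 0. -0. 60.] norm 60.0
brass 938 [[ 39.7 -48.6 201.2]
 [ 70.   -0.5 235.1]
 [128.2  45.2 458.3]]
rail 1302 [[  -6.1 -103.6  269.5]
 [  -1.1  -18.3  274.9]
 [   5.6  101.5  277.6]]
```

>>> {"op": "jog_arm", "data": {
  "motion": [
    [0,0,0,5,0,0,0],
    [0,0,0,10,0,0,0],
    [0,0,0,14,0,0,0],
    [0,0,0,15,0,0,0],
    [0,0,0,14,0,0,0],
    [0,0,0,9,0,0,0],
    [0,0,0,4.2,0,0,0],
    [0,0,0,0,0,0,0],
    [0,0,0,0,0,0,0]
  ]
}}

```text
t: 20.02
eef_pos: [537.7, -244.0, 358.0]
tcp_rot: [3.142, 0.0, 2.911]
ft_force: [0.4, -0.1, -1.7]
opening: 0.145
grip_force: 30.0
```

>>> {"op": "jog_arm", "data": {
  "motion": [
    [0,0,0,0,0,8,0],
    [0,0,0,0,0,12,0],
    [0,0,0,0,0,12,0],
    [0,0,0,0,0,10,0],
    [0,0,0,0,0,7,0],
    [0,0,0,0,0,4,0],
    [0,0,0,0,0,3,0],
    [0,0,0,0,0,2,0],
    [0,0,0,0,0,0,0]
  ]
}}

```text
t: 21.15
eef_pos: [537.5, -244.0, 300.1]
tcp_rot: [3.142, 0.0, 2.911]
ft_force: [-0.3, -0.3, -2.9]
opening: 0.14
grip_force: 30.0
```

```bash
python3 go.py 166.8 537.5 -244.4 298
```

```text
t 21.15 pos [ 537.47 -243.95  300.14] rpy [180.     0.01 166.76] j [-0.54  0.43  1.64  0.    1.07 -1.88] F [-0.29 -0.28 -2.92] open 13.276316476522076 29.99973088502884
turn [ 0.    0.01 -0.04]
to [ 537.5 -244.4  298. ] shift after turn [-0.13 -0.43  2.14] norm 2.2
```

>>> {"op": "jog_arm", "data": {
  "motion": [
    [0,0,0,0,0,1,0],
    [0,0,0,0,0,0.5,0],
    [0,0,0,0,0,0,0],
    [0,0,0,0,0,0,0]
  ]
}}

```text
t: 21.65
eef_pos: [537.5, -244.0, 299.4]
tcp_rot: [-3.141, 0.001, 2.911]
ft_force: [-1.1, 1.6, 4.5]
opening: 0.146
grip_force: 30.0
```

>>> {"op": "jog_arm", "data": {
  "motion": [
    [0,0,0,0,0,-0.4,0],
    [0,0,0,0,0,0,14],
    [0,0,0,0,0,0,16],
    [0,0,0,0,0,0,18],
    [0,0,0,0,0,0,22],
    [0,0,0,0,0,0,30],
    [0,0,0,0,0,0,40],
    [0,0,0,0,0,0,50],
    [0,0,0,0,0,0,50]
  ]
}}

```text
t: 22.78
eef_pos: [537.5, -244.0, 299.0]
tcp_rot: [3.142, 0.0, 2.911]
ft_force: [-0.0, -0.6, 0.2]
opening: 0.517
grip_force: 0.0
```

>>> {"op": "jog_arm", "data": {
  "motion": [
    [0,0,0,0,0,-10,50],
    [0,0,0,0,0,-20,50],
    [0,0,0,0,0,-30,50],
    [0,0,0,0,0,-40,50],
    [0,0,0,0,0,-40,50],
    [0,0,0,0,0,-40,50],
    [0,0,0,-40,0,-20,50],
    [0,0,0,-50,0,0,50],
    [0,0,0,-50,0,0,50],
    [0,0,0,0,0,0,50]
  ]
}}

```text
t: 24.02
eef_pos: [676.0, -276.5, 496.4]
tcp_rot: [3.141, -0.003, 2.911]
ft_force: [0.4, 0.5, -0.5]
opening: 0.525
grip_force: 0.0
```

```bash
cat > chk.py <<'E'
from h import *
np.set_printoptions(precision=1,suppress=True)
vv,uu=np.mgrid[0:480,0:640];ex=np.array([.974,-.228,0]);ey=np.array([.228,.974,0])
for k in range(3):
  for n in('side',)+(('top',) if k==0 else ()):
    d=cam(n,f'chk{n}{k}');ok=d['z_map']>0;P=unproj(d,uu[ok],vv[ok]);hsv=cv2.cvtColor(d['color'],cv2.COLOR_RGB2HSV)[ok]
    Q=np.c_[(P-[511,-238,0])@ex,(P-[511,-238,0])@ey,P[:,2]];reg=(abs(Q[:,0])<90)&(abs(Q[:,1])<100)
    for nm,m in(('brass z>215',reg&(hsv[:,0]<30)&(hsv[:,1]>110)&(Q[:,2]>215)&(Q[:,2]<300)),('board z 25..180',reg&(Q[:,2]>25)&(Q[:,2]<180)&(abs(Q[:,1])<60))):
        print(n,nm,m.sum(),np.percentile(Q[m],[2,50,98],axis=0).tolist() if m.sum() else '')
E
python3 chk.py; python3 go.py
```

```text
side brass z>215 371 [[-33.20867712300229, -5.452960735338399, 222.97253441221517], [2.2514516257015753, -0.2091752148849427, 254.78857124032731], [29.77490115523492, 4.503175561988001, 281.48736328665984]]
side board z 25..180 815 [[-10.770580145302366, -48.40828535225429, 51.83112633381301], [-2.6147290114742536, -10.533906270327812, 142.25129558075628], [5.967122169458253, 49.34104380339569, 175.82190588806353]]
top brass z>215 0 
top board z 25..180 0 
side brass z>215 371 [[-33.25192728024346, -5.209898794230426, 222.98180802350333], [3.4124961894065535, -0.19653718069163087, 253.77431638901885], [29.977279520641698, 4.22944494625917, 281.7885902934545]]
side board z 25..180 813 [[-10.684019560813232, -48.36761883401479, 52.28283075026394], [-2.675476610548148, -10.656019844885483, 141.98767101534781], [5.506099302349288, 49.88556188492863, 175.92854659027998]]
side brass z>215 373 [[-33.309530336439984, -5.124993015723699, 222.0679177780701], [2.9583997530383734, -0.17979669689169253, 253.93506277394624], [29.98408672201325, 4.091261781280161, 281.51492454219596]]
side board z 25..180 817 [[-11.811629261926841, -48.32519788672776, 51.805334530087556], [-2.527033566948019, -10.51206215786913, 142.86643176219252], [6.207786057480668, 49.34731308637483, 175.86786658621085]]
t 24.23 pos [ 672.79 -275.79  500.24] rpy [-179.99    0.06  166.75] j [-0.48  0.56  0.91  0.    1.67 -1.82] F [-0.81  0.25 -0.33] open 50.10401759577837 0.0
```

>>> {"op": "jog_arm", "data": {
  "motion": [
    [0,0,0,0,0,0,50],
    [0,0,0,0,0,0,50],
    [0,0,0,0,0,0,50],
    [0,0,0,0,0,0,50],
    [0,0,0,0,0,0,50],
    [0,0,0,0,0,0,50],
    [0,0,0,0,0,0,50],
    [0,0,0,0,0,0,50]
  ]
}}

```text
t: 25.22
eef_pos: [673.7, -276.1, 499.0]
tcp_rot: [3.142, -0.0, 2.911]
ft_force: [0.1, 0.1, 0.9]
opening: 0.527
grip_force: 0.0
```

```bash
python3 chk.py | grep side | tail -2; python3 -c "
from cell import env; print(env.job_done())"
```

```text
side brass z>215 369 [[-33.41613251935668, -5.112289783757104, 222.37178732356827], [3.298218038200511, -0.22933243543529186, 253.7043025034559], [29.808799287942822, 4.008110440468167, 281.5710614595753]]
side board z 25..180 814 [[-10.881253652941016, -48.28803224456894, 51.53018470396769], [-2.6035904590085286, -10.912486671850774, 142.08671115799808], [5.876487956925802, 49.84125886359145, 175.93507433414956]]
the job is handed in; nothing more can be done
None
```

The S-hook and clipboard hang together and still on the middle of the rail, with the gripper clear, and the job was handed in at about 25 s; no verdict was returned. One crop (600 x 900) went over the 800 x 600 picture limit.

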